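Ready the capsule mixer

ROBOT

A 6-joint arm with a two-finger parallel gripper is mounted at the origin on the work surface. World frame = base frame: x ahead of the robot, y to its left, z up, the work surface at z = 0. Lengths are in m, angles in rad, forces in N, time in s.
With the tool pointing down it reaches from about 0.375 to 0.9 m from the base axis. Payload 3.1 kg.
Tool frame: the origin (TCP) lies at the very end of the fingers, on their centre line; the grasp point (between the pads) lies 19 mm behind it; z points along the fingers, y is the direction in which the jaws open and shut (so a half turn about z gives the same grasp; the last joint's range is limited). The gripper opens to 87 mm and grips with 3 to 60 N. Pads are 19 mm wide; open, the fingers measure 117 mm over their backs; the gripper's body (75 mm by 190 mm) begins 51 mm behind the grasp point.
Start: joints at [1.032, 0.527, 1.433, -0, 1.181, -0.178], TCP at [0.221, 0.585, 0.223] pointing down, gripper open.
Joint ranges: [-3.08, 3.08], [-0.75, 2.2], [0.22, 2.44], [-1.43, 4.57], [0, 2.65], [-2.85, 2.85]. Speed limits (rad/s): [2.79, 2.79, 3.14, 3.14, 3.14, 3.14].

INTERFACE

Orientations are given as a unit quaternion [x, y, z, w].
In Python, from rig import robot, optics gives the robot as it stands.
- The arm moves only by the shell command python3 -m inch 'ROWS' [FORCE]. ROWS is JSON, a list of rows, each an object of numbers: "ax", "ay", "az": the turn, a rotation vector about the tool's x, y, z in rad; "dx", "dy", "dz": the shift along the tool's x, y, z in mm; "gripper": the opening in per cent of the stroke, from 0 (shut) to 100 (fully open). In form: [{"ax": .., "ay": .., "az": .., "dx": .., "dy": .., "dz": .., "gripper": ..}, ...]. A call has 1 to 8 rows; each row shifts and turns the commanded pose from where the row before left it, along the tool's axes as they then stand; what a row does not reach is not made up. A row lasts 1/10 s, in which the tool goes at most 50 mm and 8.59 degrees, less where a joint would pass 70% of its speed; a pose out of reach is approached as far as the arm can. A call with a gripper value outside its range is refused whole. The fingers move at their own pace and stop on an object; FORCE is the grip in N (left out, the last holds). Time passes only in rows, so rows that do not move let the fingers close. It gives the time, the measured TCP pose, the force and the opening at its end, in the units of the state.
- robot.get_obs(): the state, without advancing time (a new reading comes with each control period).
- optics.camera(name): name is "side" or "top" or "wrist"; returns a dict with "img" (384x512x3 uint8, red, green, blue), "depth" (384x512 float32, m along the optical axis (not along the pixel's ray), 0 where there is no reading), "camera_matrix" (3x3 intrinsics, pixels), "position" and "attitude" of the camera in the world. Camera axes: x right, y up, looking along -z (the intrinsics and any distortion apply to the point x, -y, -z); pixel columns grow to the right and rows downward; lengths in m; the calibration is good to about 2 mm. A picture is of the moment at which its call begins.
- robot.hand_in(): hands the job in, once; it reports no verdict.
The state is a dict: "time": time; "q": joint angles; "joint_velocities": joint speeds; "joint_torque": joint torques, N m; "position": TCP position; "tool_rot": TCP orientation; "ft_force": force on the tool from outside, world axes, zero at the start; "moment": the same for the moment, N m; "grip_width": finger opening in m.
Only numpy, scipy, OpenCV 4.12 (cv2) and the standard library are available. Lean on these libraries where they do the work, as an engineer would, in place of code of your own. Each camera call takes 0.05 s, during which the arm holds its last target.

TASK

A cement capsule has been laid in the fork of the capsule mixer but not pushed home. Press the blue pad on the mixer's clear hood so that the hood pops open, press the capsule fully down into its fork, then press the hood shut so that it latches again. Only push, and gently: grip and lift nothing, leave the green start key alone, and do not disturb the things standing around the mixer.

Things in the scene. Friction and masses are not known exactly. Their poses are not given: they have to be found in the camera images.
- mixer: dental capsule mixer fixed to the counter, white casing 235 mm deep (x), 180 mm wide (y), its top deck 115 mm above the counter. Origin: centre of the underside, on the counter. Its x axis points from the sloped control panel at its front (-x side, facing the robot) to the hood's hinge at its rear, z up. An open well, 114 mm (x, from -29 to +83 mm) by 124 mm (y), lies under the hood; the capsule fork stands in it.
- hood_hinge (a point): middle of the hood's hinge axis, at (95, 0, 123) mm in the mixer's frame; the axis runs along the mixer's y. It does not move.
- hood (a joint): hood angle, rad: 0 to 0.01 latched shut, 1.45 fully open (nearly upright at the rear), -0.055 pressed in to its stop. Push-push latch: from shut, press the pad down past -0.03 (4 mm, 4 to 5 N) and let go: a spring swings it fully open in about 1.2 s. Push it back down (2 to 6 N at the front) past -0.03, best to the stop, and let go: it latches. One more full press would pop it open again.
- hood_pad (a point): centre of the outer face of the blue press pad (26 x 50 mm) on the hood, near its front; turns with the hood. Shut: 121 mm in front of the hinge axis (mixer -x) and 30 mm above it, 153 mm above the counter. Fully open: it faces the rear, 15 mm behind the hinge axis in plan and 124 mm above it.
- hood_rim (a point): middle of the hood's front upper edge; turns with the hood. The hood is a lightly smoked clear cover 140 x 140 mm, 28 mm high, reaching from the hinge towards the mixer's front. Shut: 140 mm in front of the hinge axis, 28 mm above it. Fully open: 11 mm behind the axis, 142 mm above it, 265 mm above the counter; to shut it, push its outer face from behind, forward and down.
- capsule_top (a point): middle of the top of the cement capsule, a white cylinder with orange bands, 14 mm in diameter and about 38 mm long, lying along the mixer's y across the fork, 10 mm in front of the mixer's origin. About 118 to 120 mm above the counter while proud, 112 mm when home.
- capsule (a joint): how far the capsule is pushed down into the fork, m: 0 to 0.002 at the start, 0.008 fully home on its seat. It is a friction fit: about 3 to 4 N moves it straight down and it stays where it is left; negative means pulled up out of the fork.
- start_key (a joint): travel of the green round start key (22 mm across) on the right of the sloped panel, m: 0 free, 0.004 pressed. Leave it alone.
- kidney_dish: loose steel kidney dish, about 216 by 110 mm, 34 mm high, to the right of the mixer (its -y side); origin under its middle
- capsule_tray: loose open white plastic tray of spare capsules, 105 by 70 mm, 26 mm high, to the right of the kidney dish; origin under its middle
- bite_block: loose yellow plastic bite block, stepped wedge 44 by 24 mm, 24 mm high, left of the mixer; origin under its middle
- dappen_dish: loose small green glass dish, 38 mm across, 26 mm high, left of the mixer; origin under its middle
- powder_jar: loose white jar with blue cap, 44 mm across, 52 mm high, left of the mixer; origin under its middle
- spatula_rest: loose white ceramic spatula rest, 84 by 50 mm, 22 mm high, farther left; origin under its middle
- cement_spatula: loose steel cement spatula, 150 mm long and 11 mm wide, lying on the rest; origin under its middle

How it is judged:
By the outcome, as a careful person would: the job done as asked, in the order asked, and still so for the second after the job is handed in, with the robot touching nothing.
It also fails if it takes over 51 s, if anything falls off the work surface, if the arm or the gripper's body presses on something with over 40 N, if the wrist force passes 120 N, or if a joint passes its speed limit or range.

## Working session

There is one attempt and no reset: what is moved stays moved. The work goes in short steps, Python scripts to look and compute and a shell command to move; the robot and the scene stay as the last step left them, time stands still between calls to the robot, and variables do not carry over. Pictures are saved under pics/ and viewed, and the job is handed in when it is done.

```bash
mkdir -p pics; ls; cat > h.py <<'E'
import numpy as np, cv2
from rig import robot, optics
from scipy.spatial.transform import Rotation as R
def cam(n,save=None):
    c=optics.camera(n)
    if save: cv2.imwrite('pics/'+save,c['img'][:,:,::-1])
    return c
def rot(c):
    a=np.array(c['attitude'],float)
    return a if a.shape==(3,3) else R.from_quat(a).as_matrix()
def ray(c,u,v):
    K=np.array(c['camera_matrix']); d=np.array([(u-K[0,2])/K[0,0],-(v-K[1,2])/K[1,1],-1.])
    return np.array(c['position']),rot(c)@d
def onz(c,u,v,z):
    p,d=ray(c,u,v); return p+d*(z-p[2])/d[2]
def dep(c,u,v):
    p,d=ray(c,u,v); return p+d*c['depth'][int(v),int(u)]
E
python3 - <<'E'
from h import *
for n in('top','side','wrist'):
    c=cam(n,n+'0.png'); print(n,c['position'],c['attitude'],c['camera_matrix'],[k for k in c])
print(robot.get_obs())
E
```

```text
pics
top [0.46404084 0.03067526 1.24480467] [ 0.02430128 -0.02092778 -0.70342643  0.71004418] [[410.14835267   0.         254.09726925]
 [  0.         410.14835267 184.68681936]
 [  0.           0.           1.        ]] ['img', 'depth', 'camera_matrix', 'position', 'attitude']
side [0.3123745  1.19748425 0.94640305] [-0.0494822   0.45954316  0.88254088 -0.08656318] [[469.36579319   0.         244.11163436]
 [  0.         469.36579319 186.02999472]
 [  0.           0.           1.        ]] ['img', 'depth', 'camera_matrix', 'position', 'attitude']
wrist [0.15936395 0.60849387 0.38285834] [-0.10097643 -0.06795073  0.56440319  0.8164775 ] [[274.82439458   0.         253.306881  ]
 [  0.         274.82439458 187.67817529]
 [  0.           0.           1.        ]] ['img', 'depth', 'camera_matrix', 'position', 'attitude']
{'time': 0.15, 'q': array([ 1.03150485e+00,  5.28234282e-01,  1.43361762e+00, -1.43009634e-05,
        1.18140980e+00, -1.78526569e-01]), 'joint_velocities': array([ 2.87269163e-04, -3.87111820e-03, -3.45843768e-03, -6.99359794e-05,
        3.91037002e-04, -2.96638918e-04]), 'joint_torque': array([ 7.44354911e-04, -4.40425479e+01, -1.76842636e+01,  6.33289805e-02,
        5.52529050e-02, -8.37045172e-05]), 'position': array([0.22031332, 0.58427334, 0.22180464]), 'tool_rot': array([ 1.79403096e-01,  9.83775296e-01, -7.83671537e-04, -2.86937509e-04]), 'ft_force': array([ 0.63625644, -0.8958224 ,  0.44334451]), 'moment': array([-0.01303839, -0.00202256, -0.01814972]), 'grip_width': 0.08704677522080623}
```

View pics/top0.png

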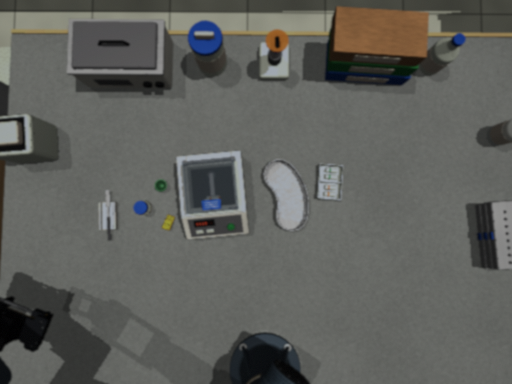

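View pics/side0.png

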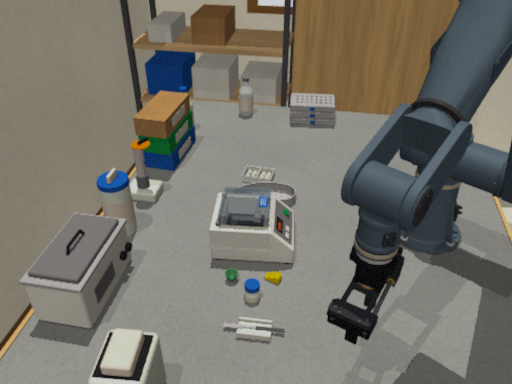

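```bash
python3 - <<'E'
from h import *
c=cam('top');s=cam('side')
a=c['img'][135:250,90:350,::-1]; cv2.imwrite('pics/topz.png',cv2.resize(a,None,fx=3,fy=3,interpolation=cv2.INTER_CUBIC))
a=s['img'][170:275,190:320,::-1]; cv2.imwrite('pics/sidez.png',cv2.resize(a,None,fx=5,fy=5,interpolation=cv2.INTER_CUBIC))
for n,c,(u0,u1,v0,v1) in(('top',c,(170,255,145,245)),('side',s,(205,300,180,265))):
    hsv=cv2.cvtColor(c['img'],cv2.COLOR_RGB2HSV)
    m=cv2.inRange(hsv,(100,120,60),(130,255,255)); k=np.zeros_like(m);k[v0:v1,u0:u1]=1;m=m*k
    num,l,st,ce=cv2.connectedComponentsWithStats(m)
    for i in range(1,num):
        if st[i,4]>20:
            u,v=ce[i]; print(n,st[i],ce[i],onz(c,u,v,.153),dep(c,u,v))
            pts=np.argwhere(l==i)[:,::-1]; w=np.array([onz(c,x,y,.153)[:2]*1000 for x,y in pts],np.float32)
            print(cv2.minAreaRect(w))
E
```

```text
top [201 199  20  11 170] [210.67647059 203.98235294] [0.48145143 0.15125652 0.153     ] [0.48142271 0.15105765 0.1548007 ]
((481.3662414550781, 151.70785522460938), (26.559101104736328, 50.61543655395508), 1.019040822982788)
side [258 196  11  11  56] [263.28571429 201.46428571] [0.4754564  0.15000466 0.153     ] [0.4758092  0.14773861 0.1512836 ]
((476.0920715332031, 148.45684814453125), (25.802236557006836, 47.52421569824219), 5.107982158660889)
```

View pics/topz.png

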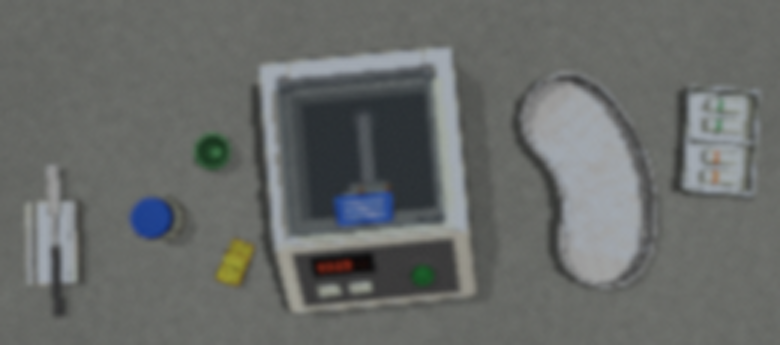

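View pics/sidez.png

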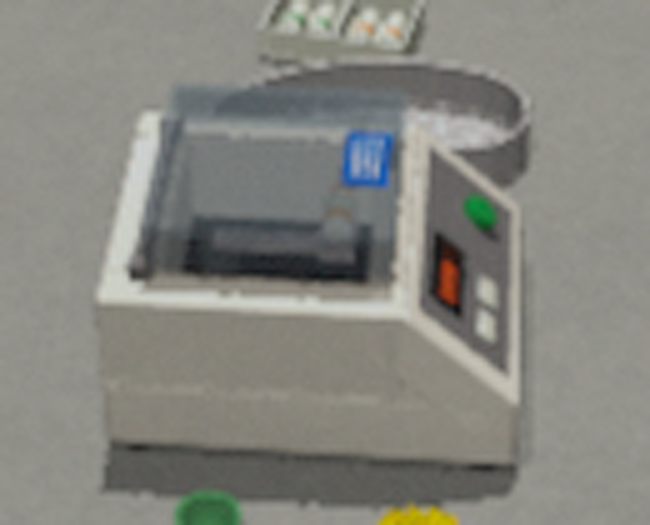

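```bash
python3 - <<'E'
from h import *
c=cam('top')
K=np.array(c['camera_matrix']); v,u=np.mgrid[0:384,0:512]
d=np.stack([(u-K[0,2])/K[0,0],-(v-K[1,2])/K[1,1],-np.ones(u.shape)],-1)*c['depth'][...,None]
P=d@rot(c).T+np.array(c['position'])
m=(P[...,2]>.108)&(P[...,2]<.122)&(u>165)&(u<255)&(v>140)&(v<250)
L=[];Rr=[]
for r in range(140,250):
    x=np.where(m[r])[0]
    if len(x)>3: L.append(P[r,x[0]]);Rr.append(P[r,x[-1]])
L=np.array(L)*1000;Rr=np.array(Rr)*1000
for n,A in(('L',L),('R',Rr)):
    vx,vy,x0,y0=cv2.fitLine(A[5:-8,:2].astype(np.float32),cv2.DIST_HUBER,0,.01,.01).ravel(); print(n,len(A),np.degrees(np.arctan(vy/vx)),x0,y0, A[0],A[-1])
# gray bounding all above 0.1
q=P[m][:,:2]*1000; print(cv2.minAreaRect(q.astype(np.float32)), np.median(P[m][:,2]))
# whole mixer z>0.03
m=(P[...,2]>.03)&(u>165)&(u<255)&(v>140)&(v<250)
q=P[m][:,:2]*1000; print(cv2.minAreaRect(q.astype(np.float32)))
hsv=cv2.cvtColor(c['img'],cv2.COLOR_RGB2HSV)
g=cv2.inRange(hsv,(45,80,40),(85,255,255))>0
for nm,mm in(('dappen',g&(u<175)&(v>150)&(v<250)&(u>140)),('key',g&(u>215)&(u<250)&(v>150)&(v<250)),('yel',(cv2.inRange(hsv,(20,120,80),(35,255,255))>0)&(u>140)&(u<190)&(v>190)&(v<250)),('jar',(cv2.inRange(hsv,(100,120,60),(130,255,255))>0)&(u>125)&(u<160)&(v>190)&(v<230))):
    print(nm,mm.sum(),P[mm].mean(0))
m=(P[...,2]>.02)&(u>255)&(u<350)&(v>150)&(v<240)
print(P[m].min(0),P[m].max(0))
E
```

```text
L 71 5.864179 533.8953 243.49535 [629.23967191 109.65436033 116.21195337] [434.54377117 231.43966833 111.10255907]
R 71 5.9686074 538.9225 66.14985 [629.29824684  76.31231338 117.82089465] [435.05170819 173.76897563 109.18562769]
((529.4866943359375, 154.5360870361328), (189.74855041503906, 180.40518188476562), 6.099921703338623) 0.1163112264743712
((505.3284912109375, 168.4083251953125), (234.81858825683594, 265.025146484375), 6.154712677001953)
dappen 97 [0.53815925 0.3154898  0.03048621]
key 47 [0.42059276 0.10157068 0.09184808]
yel 115 [0.4279799  0.29241855 0.02030276]
jar 142 [0.47204406 0.36719509 0.0539023 ]
[ 0.40939181 -0.22852212  0.02002332] [0.61870906 0.03067526 1.24480467]
```

```bash
python3 -m inch '[{"az":-0.1165,"gripper":0},{"az":-0.1165,"gripper":0},{"az":-0.1165,"gripper":0},{"az":-0.1165,"gripper":0},{"gripper":0}]' 20
python3 -m inch '[{"dx":-10,"dy":-25},{"dx":-18,"dy":-40},{"dx":-18,"dy":-40},{"dx":-18,"dy":-40},{"dx":-18,"dy":-40},{"dx":-18,"dy":-40},{"dx":-18,"dy":-40},{"dx":-18,"dy":-40}]'
```

```text
invalid input
invalid input
```

```bash
python3 -m inch '[{"ax":0,"ay":0,"az":-0.1165,"dx":0,"dy":0,"dz":0,"gripper":0},{"ax":0,"ay":0,"az":-0.1165,"dx":0,"dy":0,"dz":0,"gripper":0},{"ax":0,"ay":0,"az":-0.1165,"dx":0,"dy":0,"dz":0,"gripper":0},{"ax":0,"ay":0,"az":-0.1165,"dx":0,"dy":0,"dz":0,"gripper":0}]' 20
```

```text
time: 0.7
position: [0.2205, 0.5847, 0.2225]
tool_rot: [-0.055, 0.998, -0.0, -0.0]
ft_force: [0.3, 0.9, 0.4]
grip_width: 0.0627
```

```bash
python3 -m inch '[{"ax":0,"ay":0,"az":0,"dx":-10,"dy":-22,"dz":0,"gripper":0},{"ax":0,"ay":0,"az":0,"dx":-20,"dy":-43,"dz":0,"gripper":0},{"ax":0,"ay":0,"az":0,"dx":-20,"dy":-43,"dz":0,"gripper":0},{"ax":0,"ay":0,"az":0,"dx":-20,"dy":-43,"dz":0,"gripper":0},{"ax":0,"ay":0,"az":0,"dx":-20,"dy":-43,"dz":0,"gripper":0},{"ax":0,"ay":0,"az":0,"dx":-20,"dy":-43,"dz":0,"gripper":0},{"ax":0,"ay":0,"az":0,"dx":-20,"dy":-43,"dz":0,"gripper":0},{"ax":0,"ay":0,"az":0,"dx":-20,"dy":-43,"dz":0,"gripper":0}]'
python3 -m inch '[{"ax":0,"ay":0,"az":0,"dx":-20,"dy":-43,"dz":0,"gripper":0},{"ax":0,"ay":0,"az":0,"dx":-20,"dy":-43,"dz":0,"gripper":0},{"ax":0,"ay":0,"az":0,"dx":-18,"dy":-35,"dz":0,"gripper":0},{"ax":0,"ay":0,"az":0,"dx":0,"dy":0,"dz":0,"gripper":0},{"ax":0,"ay":0,"az":0,"dx":0,"dy":0,"dz":0,"gripper":0}]'
```

```text
time: 1.5
position: [0.4045, 0.2776, 0.2228]
tool_rot: [-0.053, 0.999, 0.0, 0.0]
ft_force: [1.2, 0.5, 0.7]
grip_width: 0.0028
time: 2.0
position: [0.4743, 0.1644, 0.2225]
tool_rot: [-0.051, 0.999, 0.0, -0.0]
ft_force: [0.3, 0.2, -0.3]
grip_width: 0.0006
```

```bash
python3 - <<'E'
from h import *
for n in('top','side','wrist'):
    c=cam(n,n+'1.png')
o=robot.get_obs(); print(o['position'],R.from_quat(o['tool_rot']).as_matrix().round(4),o['grip_width'],o['time'])
a=o['position']; T=np.array([.480,.1495,.155]); print((R.from_quat(o['tool_rot']).as_matrix().T@(T-a)*1000).round(1))
s=cam('side'); a=s['img'][100:275,190:390,::-1]; cv2.imwrite('pics/sidez1.png',cv2.resize(a,None,fx=4,fy=4,interpolation=cv2.INTER_CUBIC)[:600])
E
```

```text
[0.47297116 0.16605128 0.22243883] [[-9.943e-01 -1.066e-01 -1.000e-03]
 [-1.066e-01  9.943e-01  2.000e-04]
 [ 1.000e-03  3.000e-04 -1.000e+00]] 0.0006224791756234326 2.15
[ -5.3 -17.2  67.4]
```

View pics/sidez1.png

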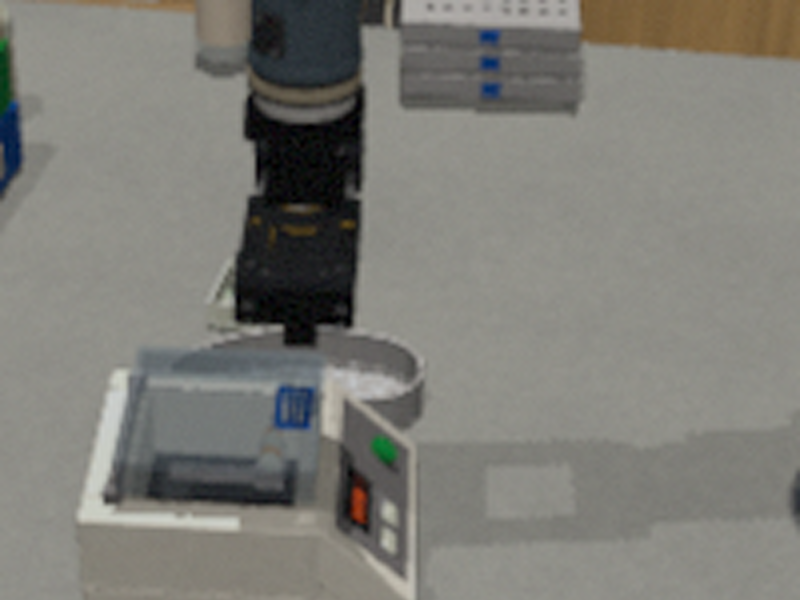

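View pics/wrist1.png

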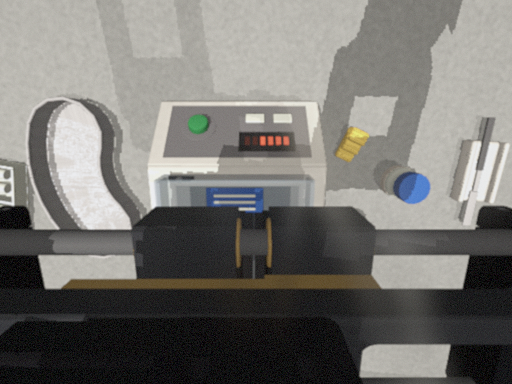

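```bash
python3 -m inch '[{"ax":0,"ay":0,"az":0,"dx":-4,"dy":-17,"dz":0,"gripper":0},{"ax":0,"ay":0,"az":0,"dx":0,"dy":0,"dz":30,"gripper":0},{"ax":0,"ay":0,"az":0,"dx":0,"dy":0,"dz":22,"gripper":0},{"ax":0,"ay":0,"az":0,"dx":0,"dy":0,"dz":8,"gripper":0},{"ax":0,"ay":0,"az":0,"dx":0,"dy":0,"dz":0,"gripper":0},{"ax":0,"ay":0,"az":0,"dx":0,"dy":0,"dz":0,"gripper":0}]'
python3 -m inch '[{"ax":0,"ay":0,"az":0,"dx":0,"dy":0,"dz":3,"gripper":0},{"ax":0,"ay":0,"az":0,"dx":0,"dy":0,"dz":3,"gripper":0},{"ax":0,"ay":0,"az":0,"dx":0,"dy":0,"dz":0,"gripper":0}]'
```

```text
time: 2.8
position: [0.4802, 0.1492, 0.1632]
tool_rot: [-0.053, 0.999, 0.0, 0.001]
ft_force: [0.3, -0.3, 0.3]
grip_width: 0.0006
time: 3.1
position: [0.4798, 0.1486, 0.1567]
tool_rot: [-0.053, 0.999, 0.0, 0.0]
ft_force: [0.5, -0.3, 0.0]
grip_width: 0.0001
```

```bash
python3 -m inch '[{"ax":0,"ay":0,"az":0,"dx":0,"dy":0,"dz":2,"gripper":0},{"ax":0,"ay":0,"az":0,"dx":0,"dy":0,"dz":2,"gripper":0},{"ax":0,"ay":0,"az":0,"dx":0,"dy":0,"dz":0,"gripper":0}]'
python3 -m inch '[{"ax":0,"ay":0,"az":0,"dx":0,"dy":0,"dz":1,"gripper":0},{"ax":0,"ay":0,"az":0,"dx":0,"dy":0,"dz":1,"gripper":0},{"ax":0,"ay":0,"az":0,"dx":0,"dy":0,"dz":0,"gripper":0}]'
```

```text
time: 3.4
position: [0.4797, 0.1485, 0.1526]
tool_rot: [-0.053, 0.999, 0.0, -0.0]
ft_force: [0.0, -0.3, 3.9]
grip_width: 0.0006
time: 3.7
position: [0.4792, 0.1485, 0.1504]
tool_rot: [-0.053, 0.999, -0.0, -0.001]
ft_force: [-2.8, 0.3, 3.6]
grip_width: 0.0006
```

```bash
python3 -m inch '[{"ax":0,"ay":0,"az":0,"dx":0,"dy":0,"dz":1.5,"gripper":0},{"ax":0,"ay":0,"az":0,"dx":0,"dy":0,"dz":1.5,"gripper":0},{"ax":0,"ay":0,"az":0,"dx":0,"dy":0,"dz":0,"gripper":0}]'
```

```text
time: 4.0
position: [0.4786, 0.1484, 0.1471]
tool_rot: [-0.053, 0.999, -0.0, -0.001]
ft_force: [-3.7, -0.6, 4.7]
grip_width: 0.0005
```

```bash
python3 -m inch '[{"ax":0,"ay":0,"az":0,"dx":0,"dy":0,"dz":-25,"gripper":0},{"ax":0,"ay":0,"az":0,"dx":10,"dy":0,"dz":-45,"gripper":0},{"ax":0,"ay":0,"az":0,"dx":15,"dy":0,"dz":-45,"gripper":0},{"ax":0,"ay":0,"az":0,"dx":15,"dy":0,"dz":-40,"gripper":0},{"ax":0,"ay":0,"az":0,"dx":10,"dy":0,"dz":0,"gripper":0},{"ax":0,"ay":0,"az":0,"dx":0,"dy":0,"dz":0,"gripper":0},{"ax":0,"ay":0,"az":0,"dx":0,"dy":0,"dz":0,"gripper":0},{"ax":0,"ay":0,"az":0,"dx":0,"dy":0,"dz":0,"gripper":0}]'
python3 -m inch '[{"ax":0,"ay":0,"az":0,"dx":0,"dy":0,"dz":0,"gripper":0},{"ax":0,"ay":0,"az":0,"dx":0,"dy":0,"dz":0,"gripper":0},{"ax":0,"ay":0,"az":0,"dx":0,"dy":0,"dz":0,"gripper":0},{"ax":0,"ay":0,"az":0,"dx":0,"dy":0,"dz":0,"gripper":0},{"ax":0,"ay":0,"az":0,"dx":0,"dy":0,"dz":0,"gripper":0},{"ax":0,"ay":0,"az":0,"dx":0,"dy":0,"dz":0,"gripper":0}]'
python3 - <<'E'
from h import *
for n in('top','side','wrist'):
    c=cam(n,n+'2.png')
    if n=='side': a=c['img'][120:275,180:380,::-1]
    if n=='top': a=c['img'][120:270,120:320,::-1]
    if n!='wrist': cv2.imwrite('pics/'+n+'z2.png',cv2.resize(a,None,fx=4,fy=4,interpolation=cv2.INTER_CUBIC)[:600])
E
```

```text
time: 4.8
position: [0.4303, 0.1433, 0.3011]
tool_rot: [-0.053, 0.999, 0.0, -0.001]
ft_force: [-0.4, 0.4, 0.5]
grip_width: 0.0007
time: 5.4
position: [0.4301, 0.1433, 0.3026]
tool_rot: [-0.053, 0.999, -0.0, 0.0]
ft_force: [0.3, 0.7, 0.6]
grip_width: 0.0008
```

View pics/sidez2.png

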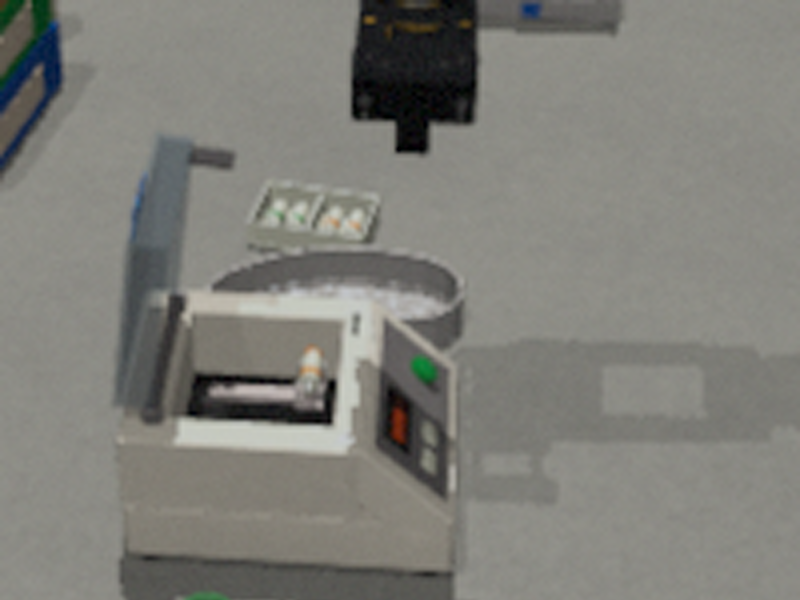

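View pics/topz2.png

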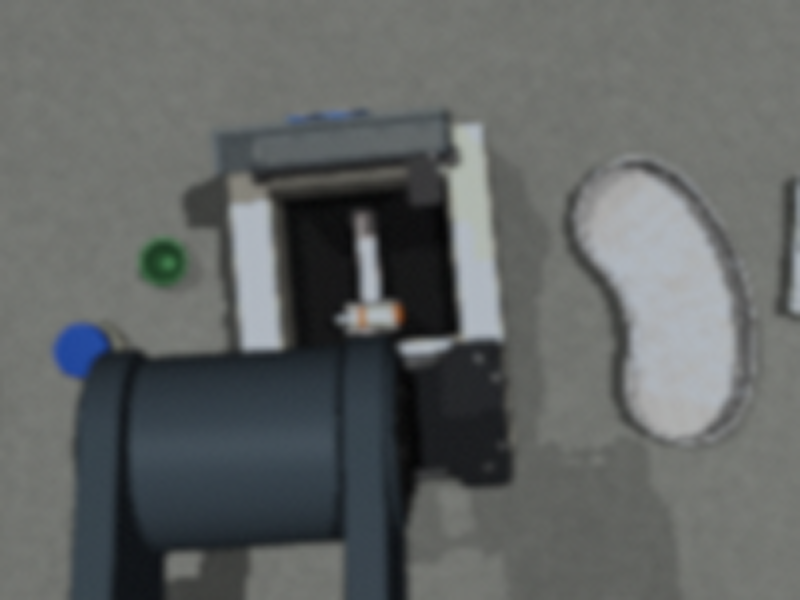

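View pics/wrist2.png

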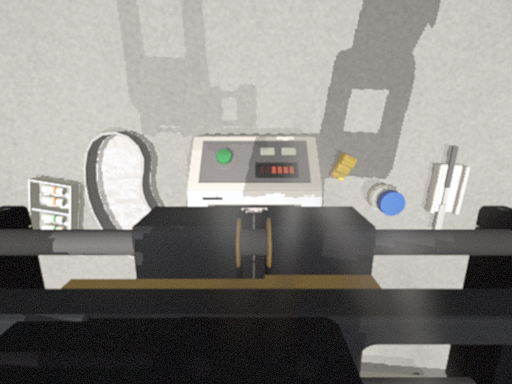

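```bash
python3 - <<'E'
from h import *
for n,(u0,u1,v0,v1) in(('top',(200,225,190,207)),('side',(245,270,200,230))):
    c=cam(n); hsv=cv2.cvtColor(c['img'],cv2.COLOR_RGB2HSV)
    m=cv2.inRange(hsv,(5,60,80),(22,255,255)); v,u=np.where(m[v0:v1,u0:u1]>0); u=u+u0;v=v+v0
    for a,b in zip(u,v): print(n,a,b,onz(c,a,b,.119)[:2].round(4),dep(c,a,b).round(3))
o=robot.get_obs(); Rm=R.from_quat(o['tool_rot']).as_matrix()
for T in([.496,.151,.130],): print((Rm.T@(np.array(T)-o['position'])*1000).round(1))
E
```

```text
top 218 196 [0.5041 0.1352] [0.504 0.135 0.119]
top 219 196 [0.5041 0.1325] [0.504 0.133 0.115]
top 210 197 [0.5011 0.1572] [0.501 0.157 0.117]
top 218 197 [0.5013 0.1352] [0.501 0.135 0.117]
top 219 197 [0.5014 0.1325] [0.501 0.132 0.121]
top 220 197 [0.5014 0.1297] [0.501 0.13  0.118]
top 210 198 [0.4984 0.1571] [0.498 0.157 0.12 ]
top 218 198 [0.4986 0.1352] [0.499 0.135 0.122]
top 219 198 [0.4986 0.1324] [0.499 0.133 0.118]
top 220 198 [0.4986 0.1297] [0.499 0.13  0.12 ]
top 210 199 [0.4956 0.1571] [0.496 0.157 0.117]
top 219 199 [0.4959 0.1324] [0.496 0.133 0.116]
top 220 199 [0.4959 0.1296] [0.496 0.129 0.121]
top 210 200 [0.4929 0.157 ] [0.493 0.157 0.122]
top 211 200 [0.4929 0.1543] [0.493 0.154 0.12 ]
top 219 200 [0.4931 0.1323] [0.493 0.133 0.116]
top 210 201 [0.4902 0.157 ] [0.49  0.157 0.117]
side 257 206 [0.4967 0.1302] [0.504 0.088 0.086]
side 258 206 [0.4939 0.1296] [0.501 0.086 0.085]
side 256 207 [0.4987 0.1354] [0.507 0.091 0.084]
side 257 207 [0.4959 0.1349] [0.504 0.091 0.085]
side 259 207 [0.4902 0.1338] [0.498 0.09  0.085]
side 260 207 [0.4874 0.1332] [0.495 0.088 0.084]
side 260 208 [0.4865 0.1379] [0.495 0.089 0.081]
side 256 211 [0.4954 0.1539] [0.497 0.145 0.112]
side 255 212 [0.4974 0.159 ] [0.499 0.147 0.11 ]
side 256 212 [0.4946 0.1584] [0.495 0.159 0.119]
side 257 212 [0.4918 0.1579] [0.493 0.152 0.114]
side 258 212 [0.489  0.1574] [0.489 0.157 0.119]
side 259 212 [0.4862 0.1568] [0.487 0.153 0.116]
side 255 213 [0.4965 0.1635] [0.501 0.141 0.101]
side 259 213 [0.4854 0.1613] [0.486 0.158 0.117]
side 260 213 [0.4826 0.1608] [0.484 0.151 0.112]
[-66.3   0.7 172.6]
```

```bash
python3 -m inch '[{"ax":0,"ay":0,"az":0,"dx":-25,"dy":0,"dz":0,"gripper":0},{"ax":0,"ay":0,"az":0,"dx":-31,"dy":0,"dz":20,"gripper":0},{"ax":0,"ay":0,"az":0,"dx":-10,"dy":0,"dz":40,"gripper":0},{"ax":0,"ay":0,"az":0,"dx":0,"dy":0,"dz":40,"gripper":0},{"ax":0,"ay":0,"az":0,"dx":0,"dy":0,"dz":40,"gripper":0},{"ax":0,"ay":0,"az":0,"dx":0,"dy":0,"dz":25,"gripper":0},{"ax":0,"ay":0,"az":0,"dx":0,"dy":0,"dz":7,"gripper":0},{"ax":0,"ay":0,"az":0,"dx":0,"dy":0,"dz":0,"gripper":0}]'
python3 -m inch '[{"ax":0,"ay":0,"az":0,"dx":0,"dy":0,"dz":0,"gripper":0},{"ax":0,"ay":0,"az":0,"dx":0,"dy":0,"dz":0,"gripper":0}]'
python3 - <<'E'
from h import *
c=cam('side');a=c['img'][120:270,180:380,::-1]
cv2.imwrite('pics/sidez3.png',cv2.resize(a,None,fx=4,fy=4,interpolation=cv2.INTER_CUBIC))
E
```

```text
time: 6.45
position: [0.4954, 0.1502, 0.1299]
tool_rot: [-0.053, 0.999, -0.0, -0.001]
ft_force: [0.3, -0.3, 0.3]
grip_width: 0.0004
time: 6.65
position: [0.4971, 0.1504, 0.1322]
tool_rot: [-0.053, 0.999, 0.0, 0.002]
ft_force: [-0.2, 0.6, 0.1]
grip_width: 0.0008
```

View pics/sidez3.png

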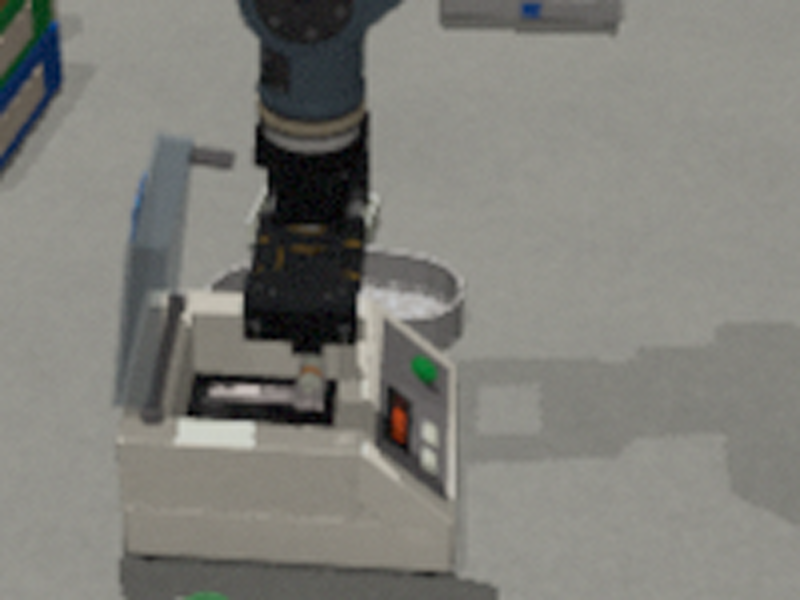

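```bash
python3 -m inch '[{"ax":0,"ay":0,"az":0,"dx":0,"dy":0,"dz":6,"gripper":0},{"ax":0,"ay":0,"az":0,"dx":0,"dy":0,"dz":4,"gripper":0},{"ax":0,"ay":0,"az":0,"dx":0,"dy":0,"dz":2,"gripper":0},{"ax":0,"ay":0,"az":0,"dx":0,"dy":0,"dz":0,"gripper":0}]'
python3 -m inch '[{"ax":0,"ay":0,"az":0,"dx":0,"dy":0,"dz":1,"gripper":0},{"ax":0,"ay":0,"az":0,"dx":0,"dy":0,"dz":1,"gripper":0},{"ax":0,"ay":0,"az":0,"dx":0,"dy":0,"dz":0,"gripper":0}]'
python3 -m inch '[{"ax":0,"ay":0,"az":0,"dx":0,"dy":0,"dz":1,"gripper":0},{"ax":0,"ay":0,"az":0,"dx":0,"dy":0,"dz":1,"gripper":0},{"ax":0,"ay":0,"az":0,"dx":0,"dy":0,"dz":0,"gripper":0}]'
```

```text
time: 7.1
position: [0.4956, 0.1502, 0.1183]
tool_rot: [-0.053, 0.999, -0.0, -0.0]
ft_force: [0.5, 0.1, 0.5]
grip_width: 0.0003
time: 7.4
position: [0.4956, 0.1503, 0.1166]
tool_rot: [-0.053, 0.999, -0.0, -0.0]
ft_force: [-0.8, 0.3, 1.8]
grip_width: 0.0002
time: 7.7
position: [0.4956, 0.1502, 0.1144]
tool_rot: [-0.053, 0.999, -0.0, -0.0]
ft_force: [-1.1, 0.2, 1.8]
grip_width: 0.0003
```

```bash
python3 -m inch '[{"ax":0,"ay":0,"az":0,"dx":0,"dy":0,"dz":1,"gripper":0},{"ax":0,"ay":0,"az":0,"dx":0,"dy":0,"dz":1,"gripper":0},{"ax":0,"ay":0,"az":0,"dx":0,"dy":0,"dz":0,"gripper":0}]'
python3 -m inch '[{"ax":0,"ay":0,"az":0,"dx":0,"dy":0,"dz":0.7,"gripper":0},{"ax":0,"ay":0,"az":0,"dx":0,"dy":0,"dz":0,"gripper":0}]'
```

```text
time: 8.0
position: [0.4956, 0.1502, 0.1124]
tool_rot: [-0.053, 0.999, -0.0, -0.0]
ft_force: [-0.8, -0.4, 2.4]
grip_width: 0.0002
time: 8.2
position: [0.4957, 0.1502, 0.1118]
tool_rot: [-0.053, 0.999, -0.0, -0.0]
ft_force: [-0.9, 0.6, 3.2]
grip_width: 0.0007
```

```bash
for i in 1; do python3 -m inch '[{"ax":0,"ay":0,"az":0,"dx":0,"dy":0,"dz":0.7,"gripper":0},{"ax":0,"ay":0,"az":0,"dx":0,"dy":0,"dz":0,"gripper":0}]'; done
python3 -m inch '[{"ax":0,"ay":0,"az":0,"dx":0,"dy":0,"dz":0.7,"gripper":0},{"ax":0,"ay":0,"az":0,"dx":0,"dy":0,"dz":0,"gripper":0}]'
```

```text
time: 8.4
position: [0.4957, 0.1502, 0.1113]
tool_rot: [-0.053, 0.999, -0.0, -0.0]
ft_force: [-2.4, -0.5, 5.1]
grip_width: 0.0007
time: 8.6
position: [0.4957, 0.1502, 0.1109]
tool_rot: [-0.053, 0.999, -0.0, 0.0]
ft_force: [-2.1, 0.5, 7.1]
grip_width: 0.0005
```

```bash
python3 -m inch '[{"ax":0,"ay":0,"az":0,"dx":0,"dy":0,"dz":0.7,"gripper":0},{"ax":0,"ay":0,"az":0,"dx":0,"dy":0,"dz":0,"gripper":0}]'
```

```text
time: 8.8
position: [0.4957, 0.1502, 0.1104]
tool_rot: [-0.053, 0.999, -0.0, 0.0]
ft_force: [-2.2, 0.2, 8.7]
grip_width: 0.0007
```

```bash
python3 -m inch '[{"ax":0,"ay":0,"az":0,"dx":0,"dy":0,"dz":-10,"gripper":0},{"ax":0,"ay":0,"az":0,"dx":0,"dy":0,"dz":-40,"gripper":0},{"ax":0,"ay":0,"az":0,"dx":0,"dy":0,"dz":-45,"gripper":0},{"ax":0,"ay":0,"az":0,"dx":0,"dy":0,"dz":-45,"gripper":0},{"ax":0,"ay":0,"az":0,"dx":0,"dy":0,"dz":-45,"gripper":0},{"ax":0,"ay":0,"az":0,"dx":0,"dy":0,"dz":-45,"gripper":0},{"ax":0,"ay":0,"az":0,"dx":0,"dy":0,"dz":-30,"gripper":0},{"ax":0,"ay":0,"az":0,"dx":0,"dy":0,"dz":0,"gripper":0}]'
python3 - <<'E'
from h import *
c=cam('side');a=c['img'][170:270,180:320,::-1]
cv2.imwrite('pics/sidez4.png',cv2.resize(a,None,fx=5,fy=5,interpolation=cv2.INTER_CUBIC))
m=[]
for v in range(196,226):
  for u in range(250,265):
    p=dep(c,u,v)
    if .128<p[1]<.172 and .48<p[0]<.51: m.append(p)
m=np.array(m); print(len(m),np.sort(m[:,2])[-12:].round(4))
c=cam('wrist','wrist4.png')
E
```

```text
time: 9.6
position: [0.4986, 0.1506, 0.3753]
tool_rot: [-0.053, 0.999, 0.0, 0.006]
ft_force: [0.2, -0.5, -0.4]
grip_width: 0.0007
128 [0.1094 0.1096 0.1097 0.1102 0.1104 0.1104 0.1106 0.1107 0.111  0.1111
 0.1114 0.1119]
```

View pics/sidez4.png

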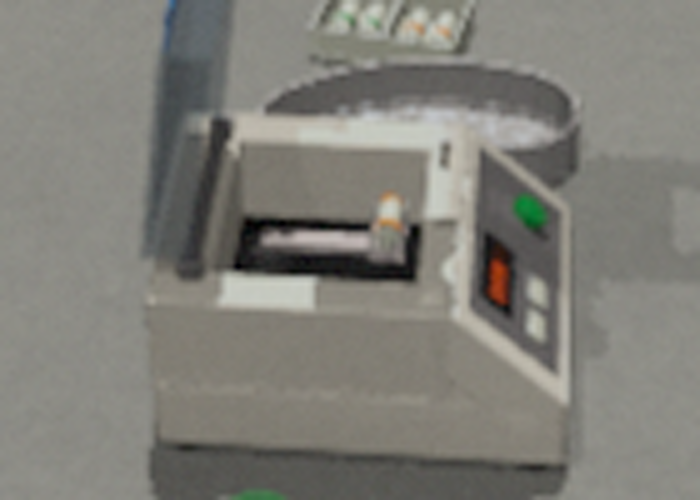

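Capsule is at about 112 mm, so it is home (band at crop 390,205). Next, over the hood to its rear side.

```bash
python3 -m inch '[{"ax":0,"ay":0,"az":0,"dx":-30,"dy":0,"dz":0,"gripper":0},{"ax":0,"ay":0,"az":0,"dx":-40,"dy":0,"dz":0,"gripper":0},{"ax":0,"ay":0,"az":0,"dx":-40,"dy":0,"dz":0,"gripper":0},{"ax":0,"ay":0,"az":0,"dx":-40,"dy":0,"dz":0,"gripper":0},{"ax":0,"ay":0,"az":0,"dx":0,"dy":0,"dz":0,"gripper":0},{"ax":0,"ay":0,"az":0,"dx":0,"dy":0,"dz":0,"gripper":0},{"ax":0,"ay":0,"az":0,"dx":0,"dy":0,"dz":0,"gripper":0}]'
python3 - <<'E'
from h import *
o=robot.get_obs(); p=o['position']; Rm=R.from_quat(o['tool_rot']).as_matrix(); print(p,Rm.round(4))
y=np.radians(6); ex=np.array([np.cos(y),np.sin(y),0]); O=np.array([.506,.152,0])
s,h=.122,.030
def tcp(t,off=0):
    f=s*np.cos(t)-h*np.sin(t); u=s*np.sin(t)+h*np.cos(t)
    return O+ex*(.095-f+.0095+off)+np.array([0,0,.123+u])
pts=[tcp(1.45,.02)]+[tcp(t) for t in np.r_[1.45,np.arange(1.4,-.01,-.1),-.055]]
q=np.array(p)
for a in pts: print(a.round(4),(Rm.T@(a-q)*1000).round(1)); q=a
s_=cam('side','side5.png')
E
```

```text
time: 10.4
position: [0.6434, 0.166, 0.3682]
tool_rot: [-0.053, 0.999, -0.0, -0.002]
ft_force: [-0.2, -0.6, 0.2]
grip_width: 0.0004
[0.64336274 0.16596197 0.36820971] [[-9.945e-01 -1.051e-01 -3.900e-03]
 [-1.051e-01  9.945e-01 -2.000e-04]
 [ 3.900e-03  2.000e-04 -1.000e+00]]
[0.6448 0.1666 0.2477] [ -2.    0.5 120.5]
[0.6249 0.1645 0.2477] [20.   0.   0.1]
[0.6187 0.1638 0.2483] [ 6.3  0.  -0.6]
[0.6062 0.1625 0.2486] [12.6  0.  -0.2]
[0.5938 0.1612 0.2476] [12.5  0.   1. ]
[0.5815 0.1599 0.2453] [12.3  0.   2.3]
[0.5695 0.1587 0.2419] [12.1  0.   3.5]
[0.5579 0.1575 0.2372] [11.6  0.   4.7]
[0.5468 0.1563 0.2314] [11.1  0.   5.8]
[0.5363 0.1552 0.2245] [10.5  0.   6.9]
[0.5266 0.1542 0.2166] [9.7 0.  7.9]
[0.5178 0.1532 0.2078] [8.9 0.  8.9]
[0.5098 0.1524 0.1981] [8.  0.  9.7]
[0.5028 0.1517 0.1877] [ 7.   0.  10.5]
[0.4969 0.151  0.1766] [ 5.9  0.  11.1]
[0.4922 0.1505 0.165 ] [ 4.7  0.  11.6]
[0.4886 0.1502 0.153 ] [ 3.6  0.  12. ]
[0.4871 0.15   0.1462] [ 1.4 -0.   6.8]
```

View pics/side5.png

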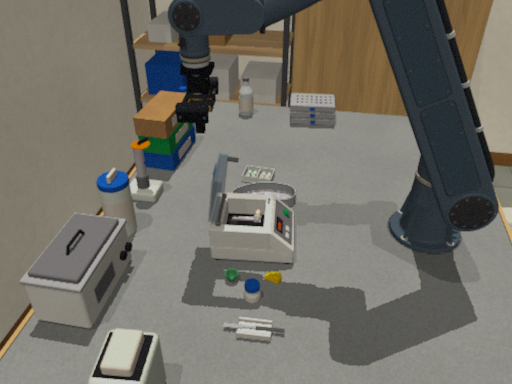

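```bash
python3 -m inch '[{"ax":0,"ay":0,"az":0,"dx":-2,"dy":0,"dz":20,"gripper":0},{"ax":0,"ay":0,"az":0,"dx":-2,"dy":0,"dz":40,"gripper":0},{"ax":0,"ay":0,"az":0,"dx":0,"dy":0,"dz":40,"gripper":0},{"ax":0,"ay":0,"az":0,"dx":0,"dy":0,"dz":20,"gripper":0},{"ax":0,"ay":0,"az":0,"dx":0,"dy":0,"dz":0,"gripper":0},{"ax":0,"ay":0,"az":0,"dx":0,"dy":0,"dz":0,"gripper":0}]'
python3 - <<'E'
from h import *
o=robot.get_obs(); print(o['position'])
c=cam('side');a=c['img'][120:270,180:330,::-1]
cv2.imwrite('pics/sidez6.png',cv2.resize(a,None,fx=4,fy=4,interpolation=cv2.INTER_CUBIC))
E
```

```text
time: 11.05
position: [0.6487, 0.1665, 0.2509]
tool_rot: [-0.053, 0.999, 0.0, 0.0]
ft_force: [0.2, -0.9, -0.1]
grip_width: 0.0003
[0.64865196 0.16651912 0.25090362]
```

View pics/sidez6.png

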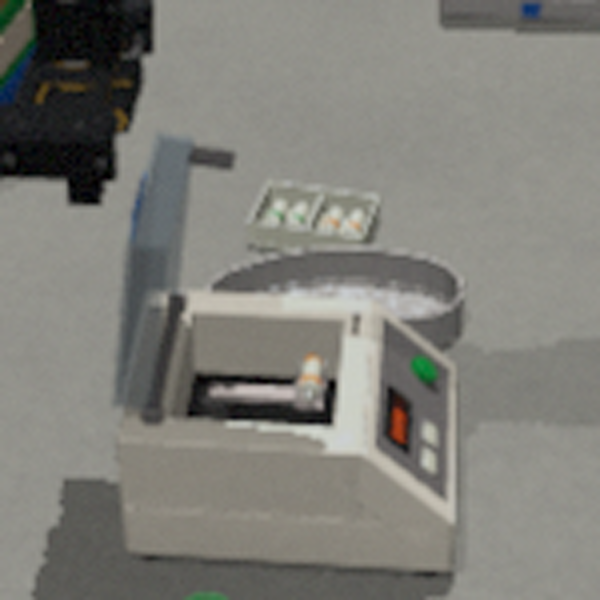

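```bash
python3 -m inch '[{"ax":0,"ay":0,"az":0,"dx":8,"dy":0,"dz":2,"gripper":0},{"ax":0,"ay":0,"az":0,"dx":8,"dy":0,"dz":1,"gripper":0},{"ax":0,"ay":0,"az":0,"dx":8,"dy":0,"dz":0,"gripper":0},{"ax":0,"ay":0,"az":0,"dx":6,"dy":0,"dz":-0.5,"gripper":0},{"ax":0,"ay":0,"az":0,"dx":6.3,"dy":0,"dz":0,"gripper":0},{"ax":0,"ay":0,"az":0,"dx":6.3,"dy":0,"dz":0,"gripper":0},{"ax":0,"ay":0,"az":0,"dx":6.2,"dy":0,"dz":0.5,"gripper":0},{"ax":0,"ay":0,"az":0,"dx":6.3,"dy":0,"dz":0.5,"gripper":0}]'

```

```text
time: 11.9
position: [0.594, 0.1606, 0.2466]
tool_rot: [-0.053, 0.999, 0.0, 0.001]
ft_force: [1.3, 0.2, 3.1]
grip_width: 0.0007
```

```bash
python3 -m inch '[{"ax":0,"ay":0,"az":0,"dx":6.2,"dy":0,"dz":0.5,"gripper":0},{"ax":0,"ay":0,"az":0,"dx":6.1,"dy":0,"dz":1,"gripper":0},{"ax":0,"ay":0,"az":0,"dx":6.1,"dy":0,"dz":1.5,"gripper":0},{"ax":0,"ay":0,"az":0,"dx":6,"dy":0,"dz":2,"gripper":0},{"ax":0,"ay":0,"az":0,"dx":5.9,"dy":0,"dz":2.2,"gripper":0},{"ax":0,"ay":0,"az":0,"dx":5.7,"dy":0,"dz":2.5,"gripper":0},{"ax":0,"ay":0,"az":0,"dx":5.6,"dy":0,"dz":2.8,"gripper":0},{"ax":0,"ay":0,"az":0,"dx":5.5,"dy":0,"dz":3,"gripper":0}]'
python3 - <<'E'
from h import *
c=cam('side');a=c['img'][120:270,180:330,::-1]
cv2.imwrite('pics/sidez7.png',cv2.resize(a,None,fx=4,fy=4,interpolation=cv2.INTER_CUBIC))
E
```

```text
time: 12.7
position: [0.5469, 0.1556, 0.2306]
tool_rot: [-0.053, 0.999, -0.0, 0.0]
ft_force: [1.9, 0.0, 0.8]
grip_width: 0.0001
```

View pics/sidez7.png

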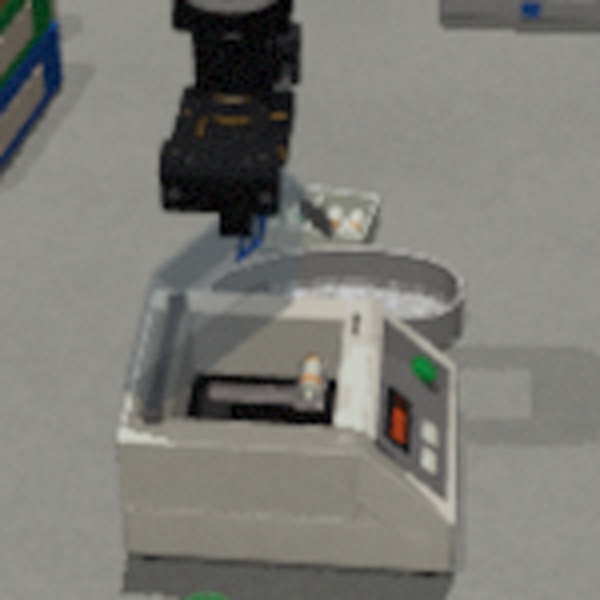

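Hood is following, at about 45°, with the fingertip on the pad (crop 245,235). Continuing along the arc.

```bash
python3 -m inch '[{"ax":0,"ay":0,"az":0,"dx":5.3,"dy":0,"dz":3.2,"gripper":0},{"ax":0,"ay":0,"az":0,"dx":5.1,"dy":0,"dz":3.5,"gripper":0},{"ax":0,"ay":0,"az":0,"dx":5,"dy":0,"dz":3.8,"gripper":0},{"ax":0,"ay":0,"az":0,"dx":4.8,"dy":0,"dz":4,"gripper":0},{"ax":0,"ay":0,"az":0,"dx":4.5,"dy":0,"dz":4.3,"gripper":0},{"ax":0,"ay":0,"az":0,"dx":4.3,"dy":0,"dz":4.5,"gripper":0},{"ax":0,"ay":0,"az":0,"dx":4,"dy":0,"dz":4.8,"gripper":0},{"ax":0,"ay":0,"az":0,"dx":4,"dy":0,"dz":5,"gripper":0}]'
python3 -m inch '[{"ax":0,"ay":0,"az":0,"dx":3.6,"dy":0,"dz":5.2,"gripper":0},{"ax":0,"ay":0,"az":0,"dx":3.4,"dy":0,"dz":5.3,"gripper":0},{"ax":0,"ay":0,"az":0,"dx":3,"dy":0,"dz":5.5,"gripper":0},{"ax":0,"ay":0,"az":0,"dx":2.9,"dy":0,"dz":5.5,"gripper":0},{"ax":0,"ay":0,"az":0,"dx":2.5,"dy":0,"dz":5.8,"gripper":0},{"ax":0,"ay":0,"az":0,"dx":2.2,"dy":0,"dz":5.8,"gripper":0},{"ax":0,"ay":0,"az":0,"dx":0,"dy":0,"dz":0,"gripper":0}]'
python3 - <<'E'
from h import *
c=cam('side');a=c['img'][120:270,180:330,::-1]
cv2.imwrite('pics/sidez8.png',cv2.resize(a,None,fx=4,fy=4,interpolation=cv2.INTER_CUBIC))
E
```

```text
time: 13.55
position: [0.5102, 0.1518, 0.1973]
tool_rot: [-0.053, 0.999, 0.0, 0.0]
ft_force: [2.3, 0.6, 1.8]
grip_width: 0.0008
time: 14.25
position: [0.492, 0.1499, 0.1637]
tool_rot: [-0.053, 0.999, -0.0, -0.001]
ft_force: [1.8, 1.1, 2.6]
grip_width: 0.0003
```

View pics/sidez8.png

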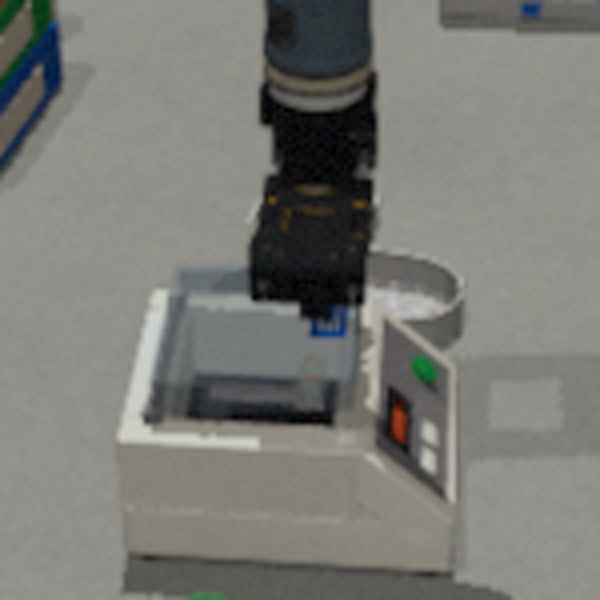

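```bash
python3 -m inch '[{"ax":0,"ay":0,"az":0,"dx":1.5,"dy":0,"dz":4,"gripper":0},{"ax":0,"ay":0,"az":0,"dx":1.5,"dy":0,"dz":4,"gripper":0},{"ax":0,"ay":0,"az":0,"dx":1,"dy":0,"dz":3,"gripper":0},{"ax":0,"ay":0,"az":0,"dx":0.5,"dy":0,"dz":2,"gripper":0},{"ax":0,"ay":0,"az":0,"dx":0.5,"dy":0,"dz":2,"gripper":0},{"ax":0,"ay":0,"az":0,"dx":0,"dy":0,"dz":0,"gripper":0}]'
python3 -m inch '[{"ax":0,"ay":0,"az":0,"dx":0,"dy":0,"dz":1,"gripper":0},{"ax":0,"ay":0,"az":0,"dx":0,"dy":0,"dz":1,"gripper":0},{"ax":0,"ay":0,"az":0,"dx":0,"dy":0,"dz":0,"gripper":0}]'
```

```text
time: 14.9
position: [0.4879, 0.1494, 0.1493]
tool_rot: [-0.053, 0.999, 0.0, -0.0]
ft_force: [0.5, 0.7, 3.5]
grip_width: 0.0004
time: 15.2
position: [0.4876, 0.1494, 0.1474]
tool_rot: [-0.053, 0.999, -0.0, -0.0]
ft_force: [-0.3, -0.9, 3.3]
grip_width: 0.0004
```

```bash
python3 -m inch '[{"ax":0,"ay":0,"az":0,"dx":0,"dy":0,"dz":1,"gripper":0},{"ax":0,"ay":0,"az":0,"dx":0,"dy":0,"dz":1,"gripper":0},{"ax":0,"ay":0,"az":0,"dx":0,"dy":0,"dz":0,"gripper":0}]'
```

```text
time: 15.5
position: [0.4874, 0.1494, 0.1463]
tool_rot: [-0.053, 0.999, -0.0, -0.0]
ft_force: [-2.4, -0.9, 11.1]
grip_width: 0.0001
```

At the stop (11 N). Release straight up.

```bash
python3 -m inch '[{"ax":0,"ay":0,"az":0,"dx":0,"dy":0,"dz":-5,"gripper":0},{"ax":0,"ay":0,"az":0,"dx":0,"dy":0,"dz":-20,"gripper":0},{"ax":0,"ay":0,"az":0,"dx":0,"dy":0,"dz":-40,"gripper":0},{"ax":0,"ay":0,"az":0,"dx":10,"dy":0,"dz":-40,"gripper":0},{"ax":0,"ay":0,"az":0,"dx":15,"dy":0,"dz":-40,"gripper":0},{"ax":0,"ay":0,"az":0,"dx":20,"dy":0,"dz":-10,"gripper":0},{"ax":0,"ay":0,"az":0,"dx":20,"dy":0,"dz":0,"gripper":0},{"ax":0,"ay":0,"az":0,"dx":0,"dy":0,"dz":0,"gripper":0}]'
python3 -m inch '[{"ax":0,"ay":0,"az":0,"dx":0,"dy":0,"dz":0,"gripper":0},{"ax":0,"ay":0,"az":0,"dx":0,"dy":0,"dz":0,"gripper":0},{"ax":0,"ay":0,"az":0,"dx":0,"dy":0,"dz":0,"gripper":0},{"ax":0,"ay":0,"az":0,"dx":0,"dy":0,"dz":0,"gripper":0},{"ax":0,"ay":0,"az":0,"dx":0,"dy":0,"dz":0,"gripper":0},{"ax":0,"ay":0,"az":0,"dx":0,"dy":0,"dz":0,"gripper":0}]'
python3 - <<'E'
from h import *
c=cam('side');a=c['img'][170:275,190:320,::-1]
cv2.imwrite('pics/sidez9.png',cv2.resize(a,None,fx=5,fy=5,interpolation=cv2.INTER_CUBIC))
hsv=cv2.cvtColor(c['img'],cv2.COLOR_RGB2HSV)
m=cv2.inRange(hsv,(100,120,60),(130,255,255)); k=np.zeros_like(m);k[185:225,245:285]=1;m=m*k
v,u=np.where(m>0); print(len(u),u.mean(),v.mean(),np.mean([dep(c,a,b) for a,b in zip(u,v)],0), onz(c,u.mean(),v.mean(),.153))
t=cam('top','top9.png')
E
```

```text
time: 16.3
position: [0.42, 0.1425, 0.3003]
tool_rot: [-0.053, 0.999, -0.0, -0.002]
ft_force: [0.4, -0.4, -0.6]
grip_width: 0.0003
time: 16.9
position: [0.4235, 0.1426, 0.3003]
tool_rot: [-0.053, 0.999, 0.0, -0.0]
ft_force: [0.3, -0.3, 0.6]
grip_width: 0.0002
61 263.1475409836066 201.29508196721312 [0.47373152 0.1645167  0.16489922] [0.47597027 0.14929341 0.153     ]
```

View pics/sidez9.png

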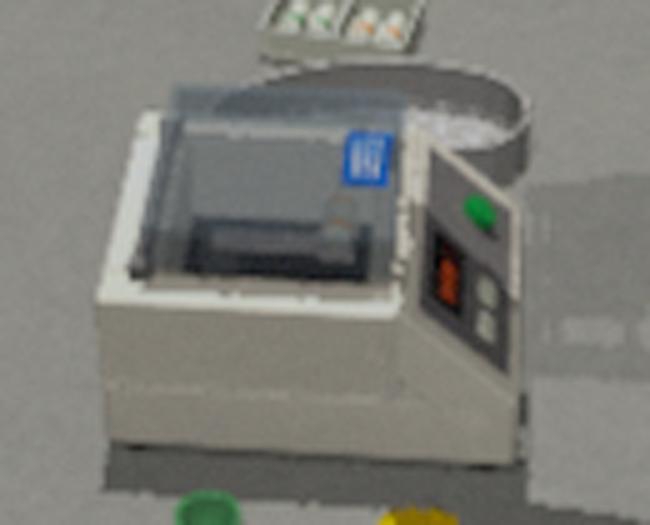

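View pics/top9.png

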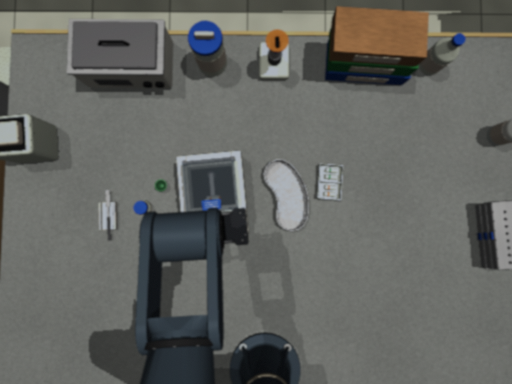

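The hood is latched: the pad is back at its original pixel, (263,201), more than 1 s after release. The surrounding objects look unmoved. Handing in.

```bash
python3 - <<'E'
from h import *
print(robot.hand_in())
E
```

```text
the job is handed in; nothing more can be done
None
```

The job is done and handed in at about 17 s on the robot's clock. I pressed the pad, the hood popped fully open, the capsule went home, and the hood is shut again and looks latched.

- **Opening:** I pressed the pad about 6 mm with the closed fingers, at under 6 N. After release the hood stood upright at the rear.
- **Capsule:** I pressed it until the force climbed to 8.7 N on its seat. From the side camera its top then measured about 0.111 to 0.112 m, against the expected 0.112 m.
- **Closing:** I pushed the hood from behind along its arc and pressed it to its stop at about 11 N. A little over a second after release, the pad was back within a pixel of where it was before the first press.

In the last pictures nothing around the mixer appears to have moved, and the arm stood clear at 0.30 m. I judged both by eye, without measuring each object again. The bite block was hidden under the arm in the last top view, but its visible part in the side view was where it had been. I never went near the start key.

**Reading that disagreed:** the averaged side-camera depth over the pad gave 0.165 m instead of 0.153 m. I put that down to stray depth readings at its edges, since the pad's pixel position matched the shut hood.

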